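# Snap the food box lid shut all round

### The job

The lid is lying on the food box, but its four rim sections still stand up. Press each section down with the fingertips, going round the rim, until all four have clicked shut and stay flush. Do not pick the box up or shove it from its place, and leave the other things as they stand.

Things in the scene. Friction and masses are not known exactly. Their poses are not given: they have to be found in the camera images.
- food_box: See-through plastic food box of biscuits, 150 (x) x 200 (y) x 72 mm high, 0.7 kg, loose on the worktop; grey lid on it, top 76 mm up (middle field 78.5). Origin: centre of its underside, z up. The lid rim has four hinged snap sections, one in the middle of each side, between fixed corners 30 x 30 mm.
- rim_far (a point): Where to press the rim section on the +x long side (away from the robot) of the box at yaw 0: centre of its raised pad (45 x 12 mm), 22 mm out from its hinge. Moves with the section: 85.8 mm up while it stands, 77.5 mm when flush. Section: grey strip 135 mm along the rim, 30 mm wide, 4 mm thick, hinged at its inner edge (30 mm in from the wall); outer edge stands up 12 mm.
- section_far (a joint): Hinge angle of the rim section on the +x long side (away from the robot), rad: 0 = standing up, 0.40 = clicked shut, flush. A snap: 6 to 9 N down at the pad starts it; let go before 0.20 it springs back up, beyond 0.20 (3 to 5 mm of travel at the pad) it snaps shut by itself and stays.
- rim_near (a point): Where to press the rim section on the -x long side (towards the robot) of the box at yaw 0: centre of its raised pad (45 x 12 mm), 22 mm out from its hinge. Moves with the section: 85.8 mm up while it stands, 77.5 mm when flush. Section: grey strip 135 mm along the rim, 30 mm wide, 4 mm thick, hinged at its inner edge (30 mm in from the wall); outer edge stands up 12 mm.
- section_near (a joint): Hinge angle of the rim section on the -x long side (towards the robot), rad: 0 = standing up, 0.40 = clicked shut, flush. A snap: 6 to 9 N down at the pad starts it; let go before 0.20 it springs back up, beyond 0.20 (3 to 5 mm of travel at the pad) it snaps shut by itself and stays.
- rim_left (a point): Where to press the rim section on the +y short side (robot's left) of the box at yaw 0: centre of its raised pad (45 x 12 mm), 22 mm out from its hinge. Moves with the section: 85.8 mm up while it stands, 77.5 mm when flush. Section: grey strip 85 mm along the rim, 30 mm wide, 4 mm thick, hinged at its inner edge (30 mm in from the wall); outer edge stands up 12 mm.
- section_left (a joint): Hinge angle of the rim section on the +y short side (robot's left), rad: 0 = standing up, 0.40 = clicked shut, flush. A snap: 6 to 9 N down at the pad starts it; let go before 0.20 it springs back up, beyond 0.20 (3 to 5 mm of travel at the pad) it snaps shut by itself and stays.
- rim_right (a point): Where to press the rim section on the -y short side (robot's right) of the box at yaw 0: centre of its raised pad (45 x 12 mm), 22 mm out from its hinge. Moves with the section: 85.8 mm up while it stands, 77.5 mm when flush. Section: grey strip 85 mm along the rim, 30 mm wide, 4 mm thick, hinged at its inner edge (30 mm in from the wall); outer edge stands up 12 mm.
- section_right (a joint): Hinge angle of the rim section on the -y short side (robot's right), rad: 0 = standing up, 0.40 = clicked shut, flush. A snap: 6 to 9 N down at the pad starts it; let go before 0.20 it springs back up, beyond 0.20 (3 to 5 mm of travel at the pad) it snaps shut by itself and stays.
- red_mug: Red mug with handle, 82x115x85 mm high; a bystander, loose, to be left where it is. Origin: centre of its underside.
- jar_cream: White squat screw-lid jar, 70 mm across, 79 mm high; a bystander, loose, to be left where it is. Origin: centre of its underside.
- wood_dish: Small dark wooden dish, 93 mm across, 27 mm high; a bystander, loose, to be left where it is. Origin: centre of its underside.
- egg_timer: White round egg timer, 67 mm across, 57 mm high, standing 3 to 5 cm behind the box's far side; a bystander, loose, to be left where it is. Origin: centre of its underside.
- pills_g: White plastic pill bottle with ribbed cap, 58 mm across, 74 mm high, standing 3 to 5 cm off the box's right-hand short side; a bystander, loose, to be left where it is. Origin: centre of its underside.
- blue_packet: Flat blue food packet, 120x200x31 mm, lying flat left of the box; a bystander, loose, to be left where it is. Origin: centre of its underside.

How it is judged:
By the outcome, as a careful person would: the job done as asked, in the order asked, and still so for the second after the job is handed in, with the robot touching nothing.
It also fails if it takes over 42 s, if anything falls off the work surface, if the arm or the gripper's body presses on something with over 40 N, if the wrist force passes 120 N, or if a joint passes its speed limit or range.

### The arm

A 6-joint arm with a two-finger parallel gripper is mounted at the origin on a cart in front of the work surface, level with it; the furniture and walls round the work are solid. World frame = base frame: x ahead of the robot, y to its left, z up, the work surface at z = 0. Lengths are in mm, angles in degrees, forces in N, time in s.
With the tool pointing down it reaches from about 325 to 775 mm from the base axis. Payload 9.3 kg.
Tool frame: the origin (TCP) lies on the centre line of the jaws, within the pads' length; the fingertips stand ahead of it and the grasp point (between the pads) lies 5 mm behind it (r.nose_length is the z of the fingertips in the tool frame, in mm); z points along the fingers, y is the line along which they close (so a half turn about z gives the same grasp; the last joint's range is limited). The gripper opens to 85 mm and grips with 20 to 120 N. Pads are 22 mm wide; open, the fingers measure 114 mm over their backs; the gripper's body (76 mm by 85 mm) begins 54 mm behind the grasp point. The pads swing forward as they close: fully open they stand 13 mm farther back than shut.
Start: joints at [57.433, 14.817, 1.232, 76.415, 0, 81.257], TCP at [222.158, 503.133, 245.279] pointing down, gripper open.
Joint ranges: [-174.27, 174.27], [-52.1, 104.24], [-59.71, 78.15], [-110.17, 111.67], [-87.03, 83.33], [-180, 180]. Speed limits (degrees/s): [127.2, 127.2, 159.86, 180, 180, 180].

### API

Orientations are given as a 3x3 rotation matrix whose columns are the frame's x, y, z axes.
In Python, from rig import r, capture gives the robot as it stands.
- The arm moves only by the tool arm_command, never from a script. Its argument "plan" is a list of rows, each a list of 7 numbers: the shift along the world's x, y, z in m, then the turn, a rotation vector about the world's x, y, z in rad, then the opening, from -1 (shut) to 1 (fully open). A call has 1 to 12 rows; each row shifts and turns the commanded pose from where the row before left it; what a row does not reach is not made up. A row lasts 1/10 s, in which the tool goes at most 50 mm and 8.59 degrees, less where a joint would pass 70% of its speed; a pose out of reach is approached as far as the arm can. A call is refused whole if a number of a shift passes 0.05 or a number of a turn 0.15, either way. A call with a gripper value outside its range is refused whole. The fingers move at their own pace and stop on an object; "newtons" is the grip in N (left out, the last holds). Time passes only in rows, so rows that do not move let the fingers close. It gives the time, the measured TCP pose, the force, the opening and the grip force at its end, in the units of the state.
- r.get_state(): the state, without advancing time (a new reading comes with each control period).
- capture(name): name is "side" or "top" or "wrist"; returns a dict with "pixels" (384x512x3 uint8, red, green, blue), "range_z" (384x512 float32, mm along the optical axis (not along the pixel's ray), 0 where there is no reading), "fx", "fy", "cx", "cy" (pixels), "R" (3x3) and "t" (3): a world point X has camera coordinates R X + t; the wrist camera has in their place "T_tool_cam" (4x4, takes a point from camera to tool coordinates, whose origin is the TCP and whose axes are the flange's). Camera axes: x right, y down, z forward; pixel columns grow to the right and rows downward; lengths in mm; the calibration is good to about 2 mm. A picture is of the moment at which its call begins: read the wrist's pose just before it.
- r.job_done(): hands the job in; it is judged then, once.
The state is a dict: "clock": time; "qpos": joint angles; "joint_velocities": joint speeds; "effort": joint torques, N m; "tcp_pos": TCP position; "tool_rot": TCP orientation; "wrist_force": force on the tool from outside, world axes, zero at the start; "torque": the same for the moment, N m; "width": finger opening in mm; "grasp_force": force on a finger pad.
Only numpy, scipy, OpenCV 4.12 (cv2) and the standard library are available. Lean on these libraries where they do the work, as an engineer would, in place of code of your own. Each camera call takes 0.05 s, during which the arm holds its last target. There are 200 camera calls.

## Working session

There is one attempt and no reset: what is moved stays moved. The work goes in short steps, Python scripts to look and compute and a tool call to move; the robot and the scene stay as the last step left them, time stands still between calls to the robot, and variables do not carry over. Pictures are saved under pics/ and viewed, at most 10 in all, crops included, and the job is handed in when it is done.

Besides the shell and the picture viewer there is one more tool, called after "Request:" by a JSON object that holds its "op" and its "data", one argument or row to a line. arm_command: Moves the arm, as the interface text tells. Its arguments: {"type":"object","properties":{"plan":{"type":"array","items":{"type":"array","items":{"type":"number"}}},"newtons":{"type":"number"}},"required":["plan"]}

```bash
mkdir -p pics; python3 - <<'E'
from rig import r,capture
import cv2,numpy as np
ims=[]
for n in("top","side"):
    d=capture(n); np.savez(n,**d); ims.append(d["pixels"][:,:,::-1]); print(n,d["R"],d["t"],d["fx"])
cv2.imwrite("pics/top.png",ims[0]);cv2.imwrite("pics/side.png",ims[1])
s=r.get_state();print(s,r.nose_length)
E
```

```text
top [[ 0.01848362 -0.9997336   0.01382349]
 [-0.99820704 -0.01923911 -0.05667942]
 [ 0.05693027 -0.01275106 -0.99829673]] [ -46.48832193  530.72447961 1395.23666453] 478.4241953313513
side [[ 0.91755402 -0.39753961 -0.00754201]
 [-0.28913845 -0.65409458 -0.69897013]
 [ 0.27293512  0.64352354 -0.7151111 ]] [-479.4062572   194.41925378  995.38170763] 398.75137304215696
{'clock': 0.1, 'qpos': array([5.74330842e+01, 1.48505383e+01, 1.19484313e+00, 7.64172817e+01,
       9.63176155e-05, 8.12570739e+01]), 'joint_velocities': array([-0.07258495, -0.10796814,  0.07249475,  0.05151011, -0.0201712 ,
        0.00831062]), 'effort': array([ 4.33270790e-03, -5.56692374e+01,  3.45071125e+01,  1.15234213e-02,
       -2.07116964e-04, -9.75191085e-06]), 'tcp_pos': array([222.03357722, 502.93546645, 244.70321291]), 'tool_rot': array([[-9.14790556e-01,  4.03927923e-01, -6.87021539e-04],
       [ 4.03928460e-01,  9.14789948e-01, -1.07251054e-03],
       [ 1.95263444e-04, -1.25863007e-03, -9.99999189e-01]]), 'wrist_force': array([0.49511432, 0.40474139, 0.43466925]), 'torque': array([-0.03414474, -0.02184315,  0.03505803]), 'grasp_force': 0.0, 'width': 85.50873650355796} 14.0
```

View pics/top.png

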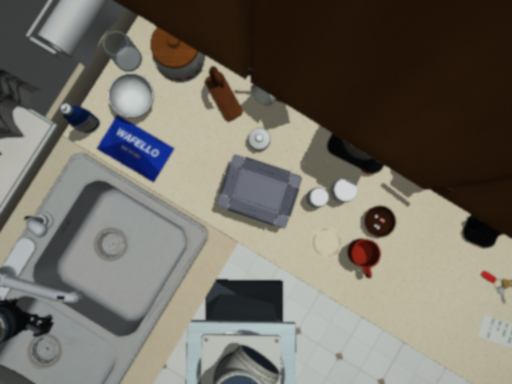

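View pics/side.png

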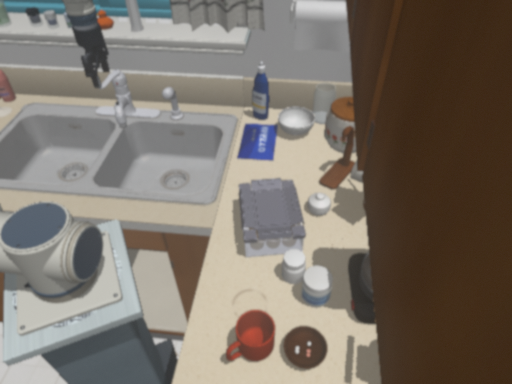

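The top view shows the box at about (259,191), turned by some 20 degrees, with the timer at (259,139) and the pill bottle at (318,197). A dark cupboard hangs over the upper right. Next I measure the box from the depth.

```bash
cat > h.py <<'E'
import numpy as np,cv2
def cloud(d):
    z=d["range_z"].astype(float);v,u=np.mgrid[:z.shape[0],:z.shape[1]]
    P=np.stack([(u-d["cx"])/d["fx"]*z,(v-d["cy"])/d["fy"]*z,z],-1)
    W=(P-d["t"])@d["R"]; W[z==0]=np.nan
    return W
E
python3 - <<'E'
from h import *
for n,roi in(("top",(210,145,310,235)),("side",(228,168,312,262))):
    d=np.load(n+".npz");W=cloud(d);x0,y0,x1,y1=roi
    m=np.zeros(W.shape[:2],np.uint8);zz=W[...,2]
    m[y0:y1,x0:x1]=((zz>62)&(zz<105))[y0:y1,x0:x1]
    k,l,st,c=cv2.connectedComponentsWithStats(m);i=1+np.argmax(st[1:,4]);p=W[l==i]
    rc=cv2.minAreaRect(p[:,:2].astype(np.float32));print(n,len(p),rc,np.percentile(p[:,2],[5,50,95]))
    if n=="top":
        print("cabinet z",np.nanpercentile(W[:120,300:,2],[5,50,95]))
        cab=W[zz>300]; print("cab xy", [np.round(W[r,c]) for r,c in((60,210),(100,300),(140,370),(180,440))])
    img=cv2.resize(d["pixels"][y0-15:y1+15,x0-15:x1+15,::-1],None,fx=5,fy=5,interpolation=cv2.INTER_CUBIC)[:600,:800];cv2.imwrite(f"pics/c{n}.png",img)
    for nm,(a,b) in dict(timer=(259,139),pill=(318,197),jar=(344,190),packet=(136,147)).items():
        if n=="top":print(nm,np.round(W[b,a]))
    bot=W[np.abs(zz)<8] 
    print("table z",np.median(bot[:,2]))
E
```

```text
top 4082 ((533.21484375, -41.489471435546875), (211.10748291015625, 161.0603485107422), 72.65133666992188) [73.55462716 79.69393976 89.08355619]
cabinet z [ 659.6078661   918.5728799  1047.90937936]
cab xy [array([930., 112.,  -1.]), array([ 672., -106.,  558.]), array([ 597., -230.,  577.]), array([ 526., -349.,  594.])]
timer [683. -39.  56.]
pill [ 519. -210.   68.]
jar [ 539. -281.   81.]
packet [657. 320.  26.]
table z 0.942432034280683
side 3571 ((534.3455810546875, -45.208587646484375), (213.90234375, 161.00137329101562), 72.49627685546875) [72.96107239 78.204106   87.44100261]
table z -0.1304940647604999
```

View pics/ctop.png

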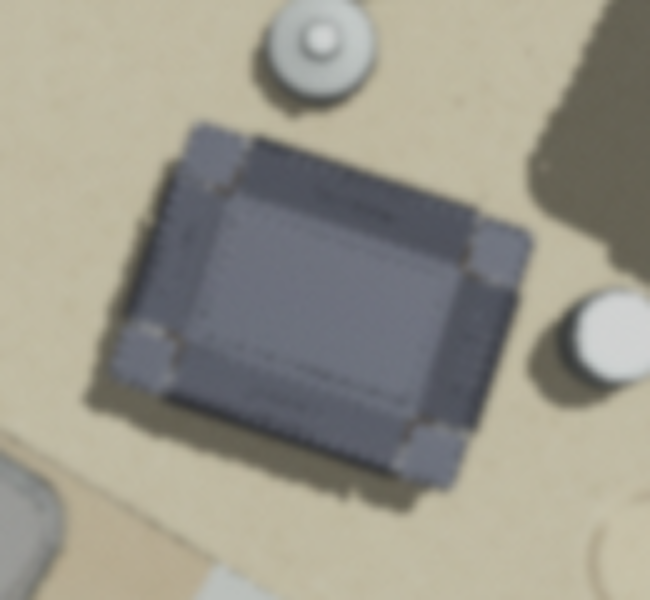

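```bash
python3 - <<'E'
from h import *
a=np.array([222,503.]);b=np.array([561,43.5])
for n in("top","side"):
    W=cloud(np.load(n+".npz")).reshape(-1,3);W=W[np.isfinite(W[:,0])]
    for s in np.arange(0,1.01,.1):
        q=a+(b-a)*s;p=W[np.hypot(*(W[:,:2]-q).T)<90]
        print(n,np.round(q),len(p),np.round(p[p[:,2].argmax()]) if len(p) else None)
E
```

```text
top [222. 503.] 4845 [223. 469. 462.]
top [256. 457.] 4662 [208. 383. 627.]
top [290. 411.] 3397 [206. 377. 637.]
top [324. 365.] 2347 [ 339.  350. -145.]
top [358. 319.] 2343 [ 337.  275. -143.]
top [392. 273.] 2200 [443. 202.  14.]
top [425. 227.] 2283 [435. 143.  19.]
top [459. 181.] 2552 [435. 143.  19.]
top [493. 135.] 2851 [521.  61.  92.]
top [527.  89.] 2868 [546.  59.  94.]
top [561.  44.] 2864 [546.  59.  94.]
side [222. 503.] 5102 [207. 463. 483.]
side [256. 457.] 4344 [207. 463. 483.]
side [290. 411.] 2184 [219. 462. 482.]
side [324. 365.] 559 [ 387.  344. -153.]
side [358. 319.] 269 [ 433.  345. -152.]
side [392. 273.] 145 [468. 237.   9.]
side [425. 227.] 680 [463. 184.  11.]
side [459. 181.] 1320 [463. 184.  11.]
side [493. 135.] 1454 [532.  59.  90.]
side [527.  89.] 1311 [553.  49.  91.]
side [561.  44.] 1361 [553.  49.  91.]
```

Request:
{"op": "arm_command", "data": {
  "plan": [
    [0.025, -0.034, 0, 0, 0, 0.01, -1],
    [0.025, -0.034, 0, 0, 0, 0.01, -1],
    [0.025, -0.034, 0, 0, 0, 0.01, -1],
    [0.025, -0.034, 0, 0, 0, 0.01, -1],
    [0.025, -0.034, 0, 0, 0, 0.01, -1],
    [0.025, -0.034, 0, 0, 0, 0.01, -1],
    [0.025, -0.034, 0, 0, 0, 0.01, -1],
    [0.025, -0.034, 0, 0, 0, 0.01, -1],
    [0.025, -0.034, 0, 0, 0, 0.01, -1],
    [0.025, -0.034, 0, 0, 0, 0.01, -1],
    [0.025, -0.034, 0, 0, 0, 0.01, -1],
    [0.025, -0.034, 0, 0, 0, 0, -1]
  ],
  "newtons": 40
}}

```text
clock: 1.3
tcp_pos: [522.8, 93.5, 245.1]
tool_rot: [[-0.954, 0.301, -0.0], [0.301, 0.954, 0.0], [0.0, -0.0, -1.0]]
wrist_force: [1.4, 0.4, 0.1]
width: -0.0
grasp_force: 0.0
```

Request:
{"op": "arm_command", "data": {
  "plan": [
    [0.013, -0.017, -0.02, 0, 0, 0, -1],
    [0.013, -0.017, -0.02, 0, 0, 0, -1],
    [0.013, -0.017, -0.02, 0, 0, 0, -1],
    [0, 0, -0.03, 0, 0, 0, -1],
    [0, 0, -0.02, 0, 0, 0, -1],
    [0, 0, -0.01, 0, 0, 0, -1],
    [0, 0, 0, 0, 0, 0, -1]
  ]
}}

```text
clock: 2.0
tcp_pos: [560.4, 44.2, 124.1]
tool_rot: [[-0.954, 0.301, -0.003], [0.301, 0.954, 0.0], [0.003, -0.001, -1.0]]
wrist_force: [-0.6, -0.4, 0.5]
width: -0.5
grasp_force: 0.0
```

```bash
python3 - <<'E'
from h import *
from rig import r,capture
d=capture("side");s=r.get_state();print(s["tcp_pos"],s["wrist_force"],r.nose_length)
cv2.imwrite("pics/s2.png",cv2.resize(d["pixels"][130:280,200:360,::-1],None,fx=4,fy=4,interpolation=cv2.INTER_CUBIC))
p=np.array([s["tcp_pos"]+[0,0,-14]])@d["R"].T+d["t"];p=p[0];print("tip px in crop",(d["fx"]*p[0]/p[2]+d["cx"]-200)*4,(d["fy"]*p[1]/p[2]+d["cy"]-130)*4)
E
```

```text
[561.0633546   44.23920677 125.2847005 ] [ 1.02042707  0.61987009 -0.27742752] 14.0
tip px in crop 262.0939091500227 175.35522130916706
```

View pics/s2.png

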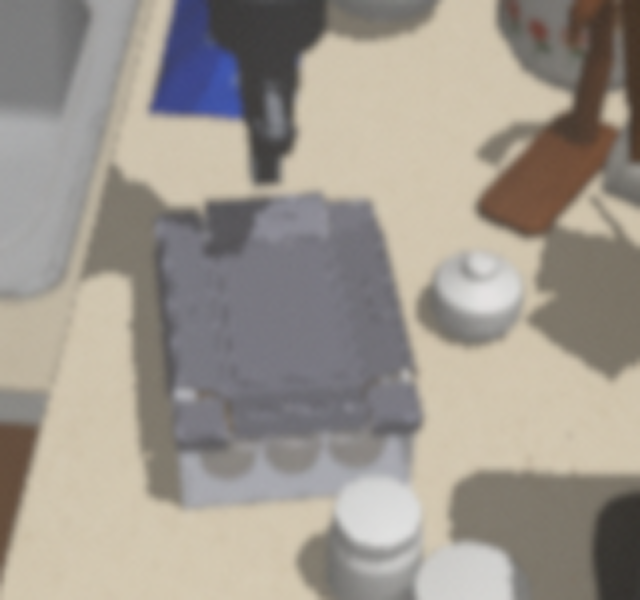

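The closed fingertips show at crop (265,183), just above the left section, which agrees with the 14 mm nose. Pressing the left section.

Request:
{"op": "arm_command", "data": {
  "plan": [
    [0, 0, -0.015, 0, 0, 0, -1],
    [0, 0, -0.005, 0, 0, 0, -1],
    [0, 0, -0.003, 0, 0, 0, -1],
    [0, 0, -0.002, 0, 0, 0, -1],
    [0, 0, -0.002, 0, 0, 0, -1]
  ]
}}

```text
clock: 2.55
tcp_pos: [561.8, 44.9, 99.8]
tool_rot: [[-0.954, 0.3, 0.002], [0.3, 0.954, 0.002], [-0.002, 0.002, -1.0]]
wrist_force: [-0.8, 4.9, 8.2]
width: -0.1
grasp_force: 4.0
```

Request:
{"op": "arm_command", "data": {
  "plan": [
    [0, 0, -0.002, 0, 0, 0, -1],
    [0, 0, -0.002, 0, 0, 0, -1]
  ]
}}

```text
clock: 2.75
tcp_pos: [561.8, 44.4, 95.3]
tool_rot: [[-0.954, 0.301, 0.002], [0.301, 0.954, 0.0], [-0.002, 0.001, -1.0]]
wrist_force: [0.6, -0.1, 0.4]
width: -0.2
grasp_force: 0.0
```

Request:
{"op": "arm_command", "data": {
  "plan": [
    [0, 0, -0.001, 0, 0, 0, -1],
    [0, 0, -0.001, 0, 0, 0, -1]
  ]
}}

```text
clock: 2.95
tcp_pos: [561.1, 44.0, 92.3]
tool_rot: [[-0.954, 0.301, -0.0], [0.301, 0.954, -0.0], [-0.0, -0.0, -1.0]]
wrist_force: [-0.0, -0.3, 0.1]
width: 0.1
grasp_force: 0.0
```

The force rose to 8 N and then dropped to zero, so it snapped. Lifting and going to the far section.

Request:
{"op": "arm_command", "data": {
  "plan": [
    [0, 0, 0.032, 0, 0, 0, -1],
    [0.012, -0.035, 0, 0, 0, 0, -1],
    [0.012, -0.036, 0, 0, 0, 0, -1],
    [0.012, -0.036, 0, 0, 0, 0, -1],
    [0, 0, 0, 0, 0, 0, -1],
    [0, 0, -0.015, 0, 0, 0, -1]
  ]
}}

```text
clock: 3.55
tcp_pos: [598.1, -64.2, 110.4]
tool_rot: [[-0.953, 0.303, 0.003], [0.303, 0.953, -0.001], [-0.003, 0.0, -1.0]]
wrist_force: [0.9, 0.2, -0.1]
width: 0.1
grasp_force: 0.0
```

```bash
python3 - <<'E'
from h import *
from rig import r,capture
s=r.get_state();print(s["tcp_pos"],s["wrist_force"])
d=capture("side");W=cloud(d);zz=W[...,2];x0,y0,x1,y1=(228,168,312,262)
m=np.zeros(zz.shape,np.uint8);m[y0:y1,x0:x1]=((zz>62)&(zz<90))[y0:y1,x0:x1]
k,l,st,c=cv2.connectedComponentsWithStats(m);p=W[l==1+np.argmax(st[1:,4])]
print(len(p),cv2.minAreaRect(p[:,:2].astype(np.float32)))
B=np.array([[.954,.299],[-.299,.954]]);q=(p[:,:2]-[533.8,-43.3])@B  # to local
for n,(x,y) in dict(far=(66,0),near=(-66,0),left=(0,91),right=(0,-91)).items():
    k=np.hypot(*(q-[x,y]).T)<9;print(n,k.sum(),np.median(p[k,2]))
cv2.imwrite("pics/s3.png",cv2.resize(d["pixels"][130:280,200:360,::-1],None,fx=4,fy=4,interpolation=cv2.INTER_CUBIC))
E
```

```text
[598.14621233 -64.19826686 110.3755295 ] [ 0.88655396  0.15270463 -0.11930903]
3393 ((534.4301147460938, -44.08795166015625), (213.20924377441406, 160.50808715820312), 72.48119354248047)
far 20 85.24661339407609
near 26 85.82721349701475
left 24 76.89804123513045
right 29 86.40045242920041
```

View pics/s3.png

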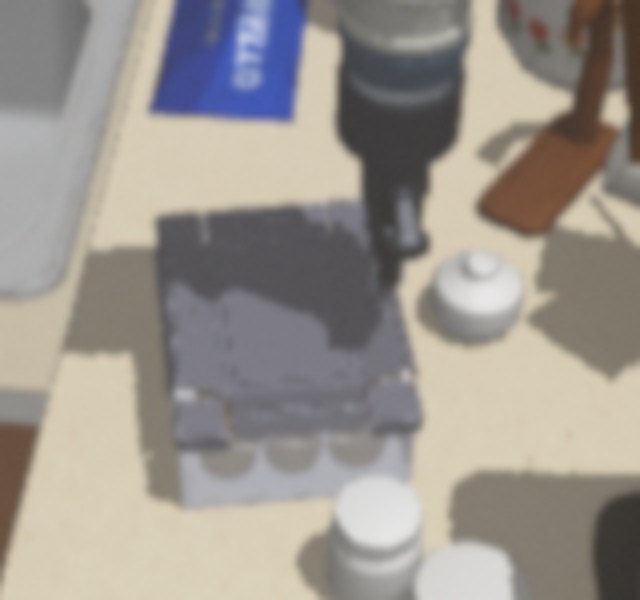

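The left section is flush at 76.9 mm, and the box has not moved. The fingertips are over the far section at crop (388,290). Pressing it.

Request:
{"op": "arm_command", "data": {
  "plan": [
    [0, 0, -0.006, 0, 0, 0, -1],
    [0, 0, -0.003, 0, 0, 0, -1],
    [0, 0, -0.002, 0, 0, 0, -1],
    [0, 0, -0.002, 0, 0, 0, -1]
  ]
}}

```text
clock: 4.0
tcp_pos: [598.3, -62.9, 97.5]
tool_rot: [[-0.954, 0.301, 0.003], [0.301, 0.954, -0.001], [-0.003, -0.0, -1.0]]
wrist_force: [1.9, -1.3, 3.0]
width: 0.3
grasp_force: 1.5
```

Request:
{"op": "arm_command", "data": {
  "plan": [
    [0, 0, -0.002, 0, 0, 0, -1],
    [0, 0, -0.001, 0, 0, 0, -1]
  ]
}}

```text
clock: 4.2
tcp_pos: [596.7, -62.4, 93.0]
tool_rot: [[-0.954, 0.301, -0.001], [0.301, 0.954, 0.0], [0.001, 0.0, -1.0]]
wrist_force: [0.0, -0.7, 0.5]
width: 0.3
grasp_force: 0.0
```

Request:
{"op": "arm_command", "data": {
  "plan": [
    [0, 0, -0.001, 0, 0, 0, -1],
    [0, 0, 0, 0, 0, 0, -1]
  ]
}}

```text
clock: 4.4
tcp_pos: [596.8, -62.6, 91.9]
tool_rot: [[-0.954, 0.301, -0.001], [0.301, 0.954, 0.0], [0.001, -0.0, -1.0]]
wrist_force: [0.5, -0.7, -0.1]
width: -0.2
grasp_force: 0.0
```

Request:
{"op": "arm_command", "data": {
  "plan": [
    [0, 0, 0.032, 0, 0, 0, -1],
    [-0.03, -0.022, 0, 0, 0, 0, -1],
    [-0.03, -0.022, 0, 0, 0, 0, -1],
    [-0.03, -0.023, 0, 0, 0, 0, -1],
    [0, 0, 0, 0, 0, 0, -1],
    [0, 0, -0.015, 0, 0, 0, -1],
    [0, 0, -0.006, 0, 0, 0, -1],
    [0, 0, -0.003, 0, 0, 0, -1],
    [0, 0, -0.002, 0, 0, 0, -1],
    [0, 0, -0.002, 0, 0, 0, -1]
  ]
}}

```text
clock: 5.4
tcp_pos: [507.7, -130.0, 96.6]
tool_rot: [[-0.954, 0.301, 0.0], [0.301, 0.954, -0.001], [-0.001, -0.001, -1.0]]
wrist_force: [-0.2, -1.5, 1.1]
width: 0.3
grasp_force: 0.5
```

Request:
{"op": "arm_command", "data": {
  "plan": [
    [0, 0, -0.002, 0, 0, 0, -1],
    [0, 0, -0.001, 0, 0, 0, -1]
  ]
}}

```text
clock: 5.6
tcp_pos: [507.3, -129.4, 92.9]
tool_rot: [[-0.954, 0.301, -0.0], [0.301, 0.954, 0.001], [0.001, 0.0, -1.0]]
wrist_force: [-0.0, 0.4, -1.4]
width: 0.2
grasp_force: 0.0
```

Request:
{"op": "arm_command", "data": {
  "plan": [
    [0, 0, -0.001, 0, 0, 0, -1],
    [0, 0, 0, 0, 0, 0, -1]
  ]
}}

```text
clock: 5.8
tcp_pos: [507.1, -129.6, 92.0]
tool_rot: [[-0.954, 0.301, -0.0], [0.301, 0.954, 0.0], [0.001, 0.0, -1.0]]
wrist_force: [-0.4, -0.1, -0.5]
width: -0.1
grasp_force: 0.0
```

Now near (471,-23.5): dx -36, dy +106.

Request:
{"op": "arm_command", "data": {
  "plan": [
    [0, 0, 0.032, 0, 0, 0, -1],
    [-0.012, 0.035, 0, 0, 0, 0, -1],
    [-0.012, 0.035, 0, 0, 0, 0, -1],
    [-0.012, 0.036, 0, 0, 0, 0, -1],
    [0, 0, 0, 0, 0, 0, -1],
    [0, 0, -0.015, 0, 0, 0, -1],
    [0, 0, -0.006, 0, 0, 0, -1],
    [0, 0, -0.003, 0, 0, 0, -1],
    [0, 0, -0.002, 0, 0, 0, -1],
    [0, 0, -0.002, 0, 0, 0, -1]
  ]
}}

```text
clock: 6.8
tcp_pos: [471.0, -24.2, 96.3]
tool_rot: [[-0.953, 0.302, -0.001], [0.302, 0.953, 0.0], [0.001, 0.0, -1.0]]
wrist_force: [-0.1, -1.2, -0.3]
width: -0.1
grasp_force: 0.1
```

Request:
{"op": "arm_command", "data": {
  "plan": [
    [0, 0, -0.002, 0, 0, 0, -1],
    [0, 0, -0.001, 0, 0, 0, -1]
  ]
}}

```text
clock: 7.0
tcp_pos: [471.3, -24.2, 93.1]
tool_rot: [[-0.953, 0.302, -0.0], [0.302, 0.953, -0.0], [0.0, -0.0, -1.0]]
wrist_force: [0.2, -0.1, 0.4]
width: 0.2
grasp_force: 0.0
```

Request:
{"op": "arm_command", "data": {
  "plan": [
    [0, 0, -0.001, 0, 0, 0, -1],
    [0, 0, 0, 0, 0, 0, -1]
  ]
}}

```text
clock: 7.2
tcp_pos: [471.2, -24.0, 92.1]
tool_rot: [[-0.954, 0.301, -0.0], [0.301, 0.954, 0.0], [0.0, -0.0, -1.0]]
wrist_force: [-0.7, 0.6, -0.5]
width: -0.0
grasp_force: 0.0
```

Request:
{"op": "arm_command", "data": {
  "plan": [
    [0, 0, 0.04, 0, 0, 0, -1],
    [0, 0, 0.045, 0, 0, 0, -1],
    [-0.01, 0.045, 0.02, 0, 0, 0, -1],
    [-0.01, 0.045, 0.02, 0, 0, 0, -1],
    [-0.01, 0.045, 0, 0, 0, 0, -1],
    [-0.01, 0.045, 0, 0, 0, 0, -1],
    [0, 0.045, 0, 0, 0, 0, -1],
    [0, 0, 0, 0, 0, 0, -1],
    [0, 0, 0, 0, 0, 0, -1]
  ]
}}

```text
clock: 8.1
tcp_pos: [430.9, 201.6, 217.0]
tool_rot: [[-0.954, 0.298, -0.0], [0.298, 0.954, -0.0], [0.0, -0.0, -1.0]]
wrist_force: [-0.4, -0.2, -0.7]
width: 0.2
grasp_force: 0.0
```

```bash
python3 - <<'E'
from h import *
from rig import r,capture
s=r.get_state();print(s["tcp_pos"],s["wrist_force"],s["clock"])
for n,(x0,y0,x1,y1) in dict(top=(210,145,310,235),side=(228,168,312,262)).items():
    d=capture(n);W=cloud(d);zz=W[...,2]
    m=np.zeros(zz.shape,np.uint8);m[y0:y1,x0:x1]=((zz>62)&(zz<105))[y0:y1,x0:x1]
    k,l,st,c=cv2.connectedComponentsWithStats(m);p=W[l==1+np.argmax(st[1:,4])]
    print(n,len(p),cv2.minAreaRect(p[:,:2].astype(np.float32)))
    q=(p[:,:2]-[533.8,-43.3])@np.array([[.954,.299],[-.299,.954]]).astype(float)
    for nm,(x,y) in dict(far=(66,0),near=(-66,0),left=(0,91),right=(0,-91)).items():
        k=np.hypot(*(q-[x,y]).T)<9;print(nm,k.sum(),np.median(p[k,2]))
    if n=="side":cv2.imwrite("pics/s4.png",cv2.resize(d["pixels"][130:280,200:360,::-1],None,fx=4,fy=4,interpolation=cv2.INTER_CUBIC))
E
```

```text
[430.92691995 201.59456266 216.96830511] [-0.4479196  -0.18833858 -0.68164715] 8.1
top 3939 ((532.665771484375, -41.13896942138672), (205.8023681640625, 156.3144989013672), 72.68709564208984)
far 32 77.54691789849804
near 32 77.52888173876195
left 34 78.5483218560735
right 31 77.61706746362066
side 3487 ((534.7304077148438, -44.449180603027344), (212.2886962890625, 156.45135498046875), 72.42723846435547)
far 27 76.23648247445422
near 27 77.02126807476631
left 23 76.39609284664516
right 31 76.66250366577182
```

View pics/s4.png

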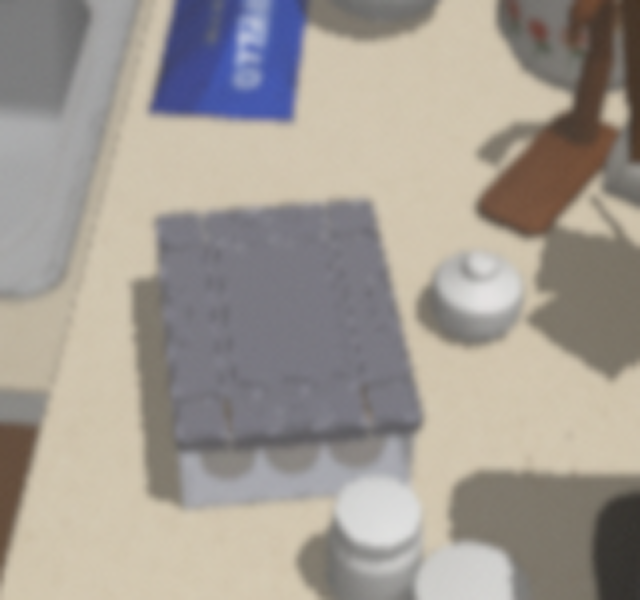

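The picture shows all four sections flush. The box's corners (160,215) and (415,430) are where they were, and the timer and bottle have not moved.

```bash
python3 -c "
from rig import r
print(r.job_done())"
```

```text
the job is handed in; nothing more can be done
None
```

All four rim sections are pressed shut and measure flush (76–79 mm in both camera views); the box and the things around it are where they stood, and the job was handed in at about 8 s.

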